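# Show the matching pendant blank to the inspection camera

### The arm

A 6-joint arm with a two-finger parallel gripper is mounted at the origin on a cart in front of the work surface, level with it; the furniture and walls round the work are solid. World frame = base frame: x ahead of the robot, y to its left, z up, the work surface at z = 0. Lengths are in m, angles in rad, forces in N, time in s.
With the tool pointing down it reaches from about 0.25 to 0.775 m from the base axis. Payload 8.9 kg.
Tool frame: the origin (TCP) lies between the finger pads; the fingertips stand bot.finger_overhang ahead of it and the grasp point (between the pads) lies 11 mm behind it (bot.finger_overhang is the distance from the TCP to the fingertips, in m); z points along the fingers, y is the line along which they close (so a half turn about z gives the same grasp; the last joint's range is limited). The gripper opens to 85 mm and grips with 20 to 120 N. Pads are 22 mm wide; open, the fingers measure 114 mm over their backs; the gripper's body (76 mm by 85 mm) begins 54 mm behind the grasp point. The pads swing forward as they close: fully open they stand 13 mm farther back than shut.
Start: joints at [1.169, 0.291, -0.153, 1.127, 0, 1.431], TCP at [0.136, 0.507, 0.239] pointing down, gripper open.
Joint ranges: [-2.52, 2.52], [-0.91, 1.74], [-1.3, 1.37], [-1.96, 2.02], [-1.52, 1.47], [-3.14, 3.14]. Speed limits (rad/s): [2.22, 2.22, 2.79, 3.14, 3.14, 3.14].

### API

Orientations are given as a rotation vector (axis times angle).
In Python, from rig import get_obs, viewer, bot gives the robot as it stands.
- The arm moves only by the shell command python3 -m jog 'ROWS' [FORCE]. ROWS is JSON, a list of rows, each an object of numbers: "hand": the opening, from 0 (shut) to 1 (fully open); "x", "y", "z": the shift along the tool's x, y, z in mm; "twist": the turn about the tool's z in rad. A call has 1 to 8 rows; each row shifts and turns the commanded pose from where the row before left it, along the tool's axes as they then stand; what a row does not reach is not made up. A row lasts 1/10 s, in which the tool goes at most 50 mm and 8.59 degrees, less where a joint would pass 70% of its speed; a pose out of reach is approached as far as the arm can. A call is refused whole if a number of a shift passes 50 or a number of a turn 0.15, either way. A call with a gripper value outside its range is refused whole. The fingers move at their own pace and stop on an object; FORCE is the grip in N (left out, the last holds). Time passes only in rows, so rows that do not move let the fingers close. It gives the time, the measured TCP pose, the force, the opening and the grip force at its end, in the units of the state.
- get_obs(): the state, without advancing time (a new reading comes with each control period).
- viewer.get_image(name): name is "side" or "top" or "wrist"; returns the picture (384x512x3 uint8, red, green, blue); there is no depth.
- viewer.camera_info(name): a dict with "K" (3x3 intrinsics, pixels), "dist" ([k1, k2, p1, p2, k3] as OpenCV has them; the pictures are not rectified), "R" (3x3) and "t" (3): a world point X has camera coordinates R X + t; the wrist camera has in their place "tool_from_camera" (4x4, takes a point from camera to tool coordinates, whose origin is the TCP and whose axes are the flange's). Camera axes: x right, y down, z forward; pixel columns grow to the right and rows downward; lengths in m; the calibration is good to about 2 mm. A picture is of the moment at which its call begins: read the wrist's pose just before it. camera_info takes no time and is no camera call.
- bot.hand_in(): hands the job in; it is judged then, once.
The state is a dict: "clock": time; "qpos": joint angles; "qd": joint speeds; "joint_torque": joint torques, N m; "eef_pos": TCP position; "tool_rot": TCP orientation; "ft_force": force on the tool from outside, world axes, zero at the start; "ft_torque": the same for the moment, N m; "finger_gap": opening from 0.0 (shut) to 1.0 (fully open); "gripper_force": force on a finger pad.
Only numpy, scipy, OpenCV 4.12 (cv2) and the standard library are available. Lean on these libraries where they do the work, as an engineer would, in place of code of your own. Each camera call takes 0.05 s, during which the arm holds its last target. There are 200 camera calls.

### The job

A finished sample stands in the steel collar beside the inspection camera. From the wooden rack take the brass blank with the same top shape and hold it up in the air to the camera: its middle 13 cm straight in front of the lens on the lens's line of sight, one broad face square to the lens, shaped end up and not twisted in the picture. Finish while holding it there still; leave the other two blanks standing in the rack and do not disturb anything else on the bench.

Things in the scene. Friction and masses are not known exactly. Their poses are not given: they have to be found in the camera images.
- round_mid (a point): loose cast-brass pendant blank with a half-round top end; a flat upright bar 34 wide (own y), 10 thick (own x), 77 high (own z, up towards the shaped end), about 120 g. Its two straight parallel narrow sides (y = +-17 mm) run up to 60 mm from its foot. The point is the middle, half-way up (38.5 mm above its foot). The two broad faces (+-x) are alike. It starts standing in one slot of the rack, any of the three
- pointed_mid (a point): loose cast-brass pendant blank with a gable-shaped top end with a 90-degree point; a flat upright bar 34 wide (own y), 10 thick (own x), 77 high (own z, up towards the shaped end), about 120 g. Its two straight parallel narrow sides (y = +-17 mm) run up to 60 mm from its foot. The point is the middle, half-way up (38.5 mm above its foot). The two broad faces (+-x) are alike. It starts standing in one slot of the rack, any of the three
- forked_mid (a point): loose cast-brass pendant blank with a forked top end: two square prongs 10 mm wide and 17 mm long with a 14 mm gap; a flat upright bar 34 wide (own y), 10 thick (own x), 77 high (own z, up towards the shaped end), about 120 g. Its two straight parallel narrow sides (y = +-17 mm) run up to 60 mm from its foot. The point is the middle, half-way up (38.5 mm above its foot). The two broad faces (+-x) are alike. It starts standing in one slot of the rack, any of the three
- rack: dark wooden block 46 x 236 x 22 mm, fixed, origin at the centre of its underside; three slots in a row along its own y at -90, 0 and +90 mm, each 15 mm deep with about 2 mm of play in all, so the blanks stand in it with their feet 7 mm above the worktop, their 70 mm upper part free and their broad faces along the row (blank axes parallel to rack axes)
- sample_round_mid (a point): fixed sample (finished piece, not to be handled), same brass shape and size as the round blank, on a round light-wood foot 38 mm in diameter and 12 mm high; the point is half-way up its brass part. One of the three samples stands in the collar beside the camera, the other two on the cork mat
- sample_pointed_mid (a point): fixed sample (finished piece, not to be handled), same brass shape and size as the pointed blank, on a round light-wood foot 38 mm in diameter and 12 mm high; the point is half-way up its brass part. One of the three samples stands in the collar beside the camera, the other two on the cork mat
- sample_forked_mid (a point): fixed sample (finished piece, not to be handled), same brass shape and size as the forked blank, on a round light-wood foot 38 mm in diameter and 12 mm high; the point is half-way up its brass part. One of the three samples stands in the collar beside the camera, the other two on the cork mat
- sample_seat (a point): centre of the round steel collar (about 49 mm across) on an arm at the left side of the camera's base plate, at worktop height; the sample in it is the one being inspected
- focus (a point): the camera's point of focus in the air, on the optical axis 130 mm in front of the lens and about 0.235 m above the worktop. Its axes are those of the camera head: x runs along the optical axis from the scene into the lens (the camera looks along -x, 20 degrees downwards), y is level, z is the picture's up direction (leaning 20 degrees from vertical, towards the side the camera looks to)
- lens (a point): centre of the front of the lens of the grey inspection camera (barrel 38 mm in diameter, head 56 wide), on a column on a fixed base plate 130 x 110 x 12 mm; 0.28 m above the worktop, same axes as the focus point
- wax: loose wax block with a bored hole, 33 x 30 x 26 mm, origin at the centre of its underside; a bystander
- clamp: loose small ring clamp, 34 x 57 x 52 mm, origin at the centre of its underside; a bystander
- burs: loose small open box of four burs, 59 x 59 x 15 mm, origin at the centre of its underside; a bystander
- eyeglass: loose folding loupe, 24 x 60 x 12 mm, origin at the centre of its underside; a bystander
- strip: loose small bar of wax lying flat, 10 x 34 x 12 mm, origin at the centre of its underside; a bystander
Not all that is in view belongs to the job. Leave any black look-alike of the part that bears sample_forked_mid alone. What is shaped like the part that bears sample_pointed_mid but turquoise is not meant.

How it is judged:
On the way:
1. the blank that matches the sample in the collar is lifted clear of the rack in the gripper (((horizontal distance between sample_round_mid and sample_seat below 0.03 m and height (world z) of round_mid above 0.09 m and contact force between the fingers and round above 1 N) or (horizontal distance between sample_pointed_mid and sample_seat below 0.03 m and height (world z) of pointed_mid above 0.09 m and contact force between the fingers and pointed above 1 N) or (horizontal distance between sample_forked_mid and sample_seat below 0.03 m and height (world z) of forked_mid above 0.09 m and contact force between the fingers and forked above 1 N))), for 0.1 s.
At the end, for the whole second after the job is handed in: The matching blank is held still in the fingers, clear of the camera: its middle within 30 mm of the focus along the line of sight and 25 mm across it, face square and width level within 0.22 rad, shaped end up; other blanks within 15 mm, bystanders within 20 mm of their starts (((horizontal distance between sample_round_mid and sample_seat below 0.03 m and x of round_mid in the frame of focus between -0.03 and 0.03 m and y of round_mid in the frame of focus between -0.025 and 0.025 m and z of round_mid in the frame of focus between -0.025 and 0.025 m and angle between the x axis of round_mid and the x axis of focus, either way round below 0.22 rad and angle between the y axis of round_mid and the y axis of focus, either way round below 0.22 rad and angle between round_mid's own z axis and vertical below 0.8 rad and height (world z) of round_mid above 0.15 m and linear speed of round below 0.03 m/s and angular speed of round below 0.3 rad/s and contact force between the fingers and round above 1 N and contact force between round and camera below 0.1 N and distance of each of pointed_mid, forked_mid from where it was at the start of the episode below 0.015 m) or (horizontal distance between sample_pointed_mid and sample_seat below 0.03 m and x of pointed_mid in the frame of focus between -0.03 and 0.03 m and y of pointed_mid in the frame of focus between -0.025 and 0.025 m and z of pointed_mid in the frame of focus between -0.025 and 0.025 m and angle between the x axis of pointed_mid and the x axis of focus, either way round below 0.22 rad and angle between the y axis of pointed_mid and the y axis of focus, either way round below 0.22 rad and angle between pointed_mid's own z axis and vertical below 0.8 rad and height (world z) of pointed_mid above 0.15 m and linear speed of pointed below 0.03 m/s and angular speed of pointed below 0.3 rad/s and contact force between the fingers and pointed above 1 N and contact force between pointed and camera below 0.1 N and distance of each of round_mid, forked_mid from where it was at the start of the episode below 0.015 m) or (horizontal distance between sample_forked_mid and sample_seat below 0.03 m and x of forked_mid in the frame of focus between -0.03 and 0.03 m and y of forked_mid in the frame of focus between -0.025 and 0.025 m and z of forked_mid in the frame of focus between -0.025 and 0.025 m and angle between the x axis of forked_mid and the x axis of focus, either way round below 0.22 rad and angle between the y axis of forked_mid and the y axis of focus, either way round below 0.22 rad and angle between forked_mid's own z axis and vertical below 0.8 rad and height (world z) of forked_mid above 0.15 m and linear speed of forked below 0.03 m/s and angular speed of forked below 0.3 rad/s and contact force between the fingers and forked above 1 N and contact force between forked and camera below 0.1 N and distance of each of round_mid, pointed_mid from where it was at the start of the episode below 0.015 m)) and distance of each of wax, clamp, burs, eyeglass, strip from where it was at the start of the episode below 0.02 m); the arm keeps its last pose, push and grip.
It fails at once if a blank that does not match the sample is moved ((horizontal distance between sample_round_mid and sample_seat above 0.03 m and distance of round_mid from where it was at the start of the episode above 0.015 m) or (horizontal distance between sample_pointed_mid and sample_seat above 0.03 m and distance of pointed_mid from where it was at the start of the episode above 0.015 m) or (horizontal distance between sample_forked_mid and sample_seat above 0.03 m and distance of forked_mid from where it was at the start of the episode above 0.015 m)).
It fails at once if a bystander is disturbed (distance of any of wax, clamp, burs, eyeglass, strip from where it was at the start of the episode above 0.02 m).
It fails at once if the camera is pushed (contact force between anything else and camera above 3 N).
It also fails if it takes over 38 s, if anything falls off the work surface, if the arm or the gripper's body presses on something with over 40 N, if the wrist force passes 120 N, or if a joint passes its speed limit or range.

## Working session

There is one attempt and no reset: what is moved stays moved. The work goes in short steps, Python scripts to look and compute and a shell command to move; the robot and the scene stay as the last step left them, time stands still between calls to the robot, and variables do not carry over. Pictures are saved under pics/ and viewed, at most 12 in all, crops included, and the job is handed in when it is done.

```bash
ls; mkdir -p pics; python3 - <<'E'
from rig import get_obs, viewer, bot
import cv2,numpy as np
np.set_printoptions(precision=4,suppress=True)
ims=[]
o=get_obs();print(o['clock'],o['eef_pos'],o['tool_rot'],bot.finger_overhang)
for n in ('side','top','wrist'):
    im=viewer.get_image(n)[...,::-1];cv2.imwrite(f'pics/{n}0.png',im);ims.append(im)
    c=viewer.camera_info(n);print(n,{k:np.array(v).tolist() for k,v in c.items()})
cv2.imwrite('pics/a.png',cv2.resize(ims[0],(800,600),interpolation=cv2.INTER_CUBIC))
cv2.imwrite('pics/b.png',cv2.resize(ims[1],(800,600),interpolation=cv2.INTER_CUBIC))
E
```

```text
pics
0.0 [0.1362 0.5066 0.2387] [-0.4115 -3.1142  0.0019] 0.008
side {'K': [[394.62933883188435, 0.0, 256.667165813385], [0.0, 394.62933883188435, 189.60915067280376], [0.0, 0.0, 1.0]], 'dist': [0.04783232198294917, 0.0, 0.0, 0.0, 0.0], 'R': [[-0.8690207985456156, -0.4944559013986594, 0.017782386430945162], [-0.32722251232444527, 0.5474024889227967, -0.7702440798533966], [0.37111760820960593, -0.6751769225122898, -0.637501250338864]], 't': [0.4481885697979087, 0.3007345614462782, 1.0813238100521443]}
top {'K': [[419.21315487994895, 0.0, 248.3213710784012], [0.0, 419.21315487994895, 195.31233181872622], [0.0, 0.0, 1.0]], 'dist': [-0.1502641904734581, 0.0, 0.0, 0.0, 0.0], 'R': [[0.029259017693030732, -0.9995237496299716, 0.009807334463589704], [-0.9904601895356957, -0.03031266769033114, -0.13442378927261886], [0.13465705636375988, -0.005780666322955271, -0.9908754013842054]], 't': [-0.005057893463157348, 0.5327349226980093, 1.5529966546040301]}
wrist {'K': [[299.0496098916862, 0.0, 256.02031680887376], [0.0, 299.0496098916862, 194.62901655035273], [0.0, 0.0, 1.0]], 'dist': [-0.04332341732664818, 0.0, 0.0, 0.0, 0.0], 'tool_from_camera': [[-0.0011011622706509113, -0.9584948056434418, -0.28510786554599743, 0.07375985726877546], [0.9999993287268135, -0.0011582512030185437, 3.162392674123058e-05, -0.0003187138113391885], [-0.00036053789777421724, -0.2851076393376571, 0.9584954376541043, -0.13387414955866747], [0.0, 0.0, 0.0, 1.0]]}
```

View pics/a.png

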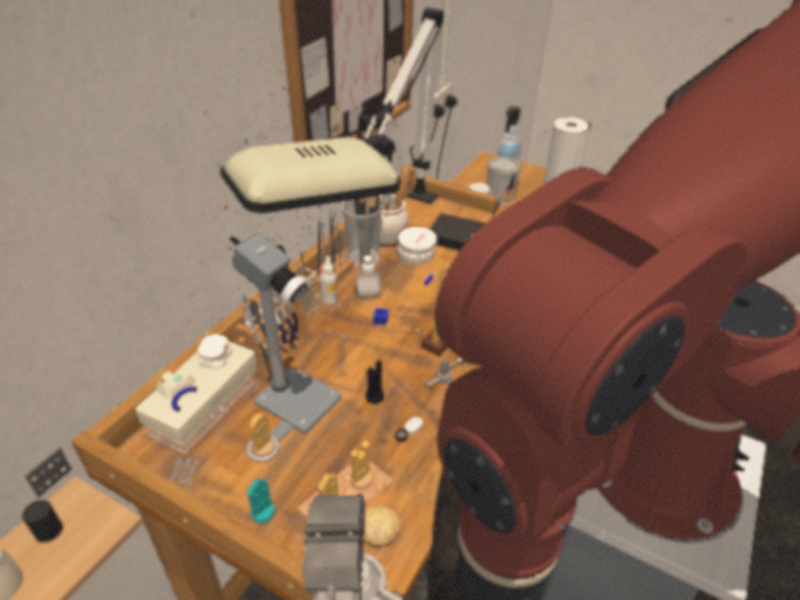

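View pics/b.png

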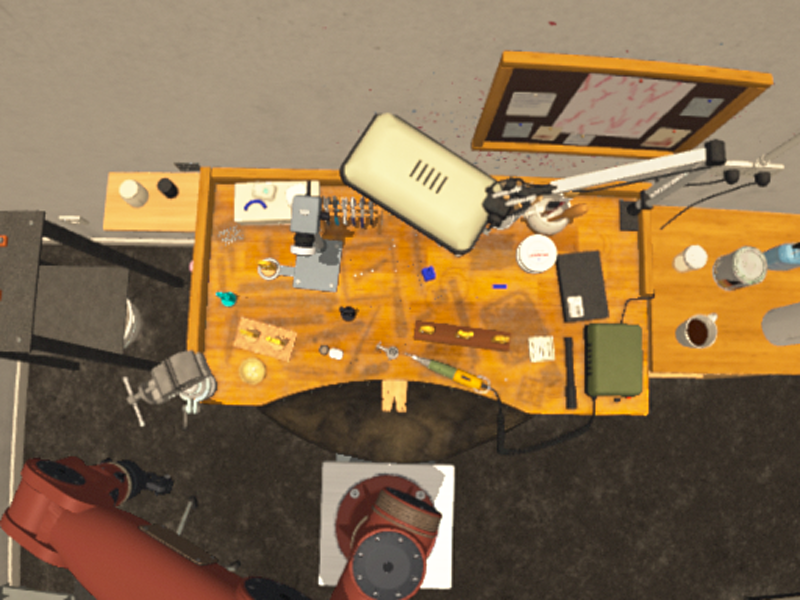

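The side view shows the collar with a sample at about (262,440) of the 800-wide picture. The turquoise decoy is at (260,500), the black decoy at (375,383) and the mat samples at (360,465) and (327,485). The top view shows the rack around (462,334), with blanks at (427,328), (463,334) and (502,340), the collar at (268,268) and the lens at (302,242). I'll enlarge the collar and rack in one crop and measure the rough positions at the same time.

```bash
cat > h.py <<'E'
from rig import get_obs, viewer, bot
import cv2,numpy as np
from scipy.spatial.transform import Rotation as Ro
np.set_printoptions(precision=4,suppress=True)
def ray(n,uv,obs=None):
    c=viewer.camera_info(n);K=np.array(c['K']);d=np.array(c['dist'])
    p=cv2.undistortPoints(np.array(uv,float).reshape(-1,1,2),K,d).reshape(-1,2)
    v=np.c_[p,np.ones(len(p))]
    if n=='wrist':
        o=obs or get_obs();T=np.array(c['tool_from_camera']);R=Ro.from_rotvec(o['tool_rot']).as_matrix()
        return R@T[:3,3]+o['eef_pos'],(R@T[:3,:3]@v.T).T
    R=np.array(c['R']);t=np.array(c['t']);return -R.T@t,(R.T@v.T).T
def onz(n,uv,z,obs=None):
    o,v=ray(n,uv,obs);return o+v*((z-o[2])/v[:,2])[:,None]
def tri(*obs):  # (name,uv[,obs])
    A=0;b=0
    for a in obs:
        o,v=ray(*a);v=v[0]/np.linalg.norm(v[0]);P=np.eye(3)-np.outer(v,v);A=A+P;b=b+P@o
    x=np.linalg.solve(A,b);return x
E
python3 - <<'E'
from h import *
s=cv2.imread('pics/side0.png');t=cv2.imread('pics/top0.png')
c=lambda im,x,y,w,h:cv2.resize(im[y:y+h,x:x+w],(400,300),interpolation=cv2.INTER_CUBIC)
cv2.imwrite('pics/c.png',np.vstack([np.hstack([c(s,136,254,64,48),c(s,200,276,64,48)]),np.hstack([c(t,150,115,92,69),c(t,255,180,92,69)])]))
hsv=cv2.cvtColor(t,cv2.COLOR_BGR2HSV)
# rack: dark wood
m=((hsv[...,2]<120)&(hsv[...,1]>100)).astype(np.uint8)
m[:,:255]=0;m[:,345:]=0;m[:190]=0;m[230:]=0
m=cv2.morphologyEx(m,cv2.MORPH_CLOSE,np.ones((7,7)))
n,l,st,ce=cv2.connectedComponentsWithStats(m);i=1+st[1:,4].argmax()
r=cv2.minAreaRect(np.argwhere(l==i)[:,::-1].astype(np.float32));bx=cv2.boxPoints(r)
P=onz('top',bx,0.022);print(r,P,P.mean(0))
for k in range(4):print(np.linalg.norm(P[k]-P[k-1]),np.degrees(np.arctan2(*(P[k]-P[k-1])[:2])))
E
```

```text
((278.0, 210.0), (2.0, 0.0), -90.0) [[ 0.4777 -0.104   0.022 ]
 [ 0.4777 -0.104   0.022 ]
 [ 0.4854 -0.1039  0.022 ]
 [ 0.4854 -0.1039  0.022 ]] [ 0.4815 -0.1039  0.022 ]
0.007661093865448416 -91.1732843022745
0.0 0.0
0.007661093865448416 88.82671569772552
0.0 0.0
```

View pics/c.png

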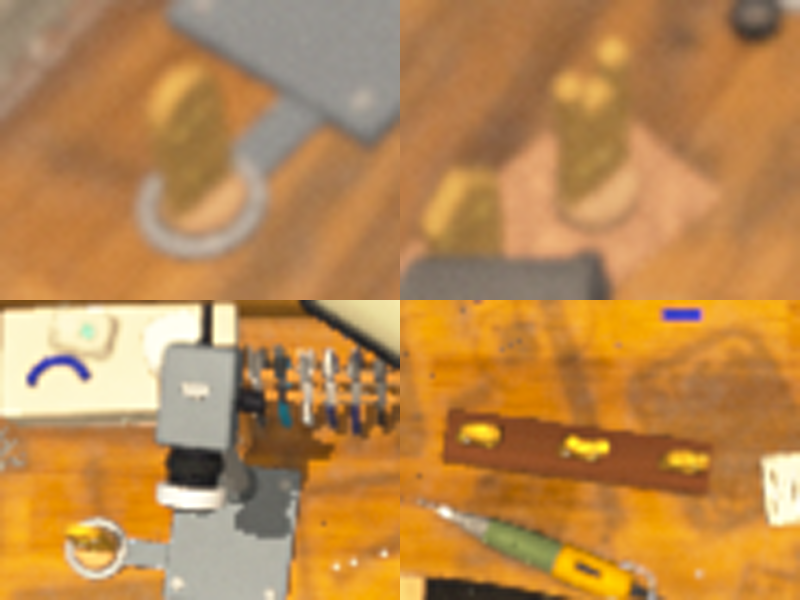

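The collar sample at side pixel (168,282) has a smooth rounded outline. The mat samples look forked at (231,292) and gabled at (210,307), so the collar holds the round one, to be confirmed from near. Now the positions.

```bash
python3 - <<'E'
from h import *
P=onz('top',[(265.8,205.3),(326.8,213.3),(325.8,224.6),(264.9,216.8)],.022)
print(P,P.mean(0),[np.linalg.norm(P[k]-P[k-1]) for k in range(4)])
d=P[0]-P[1];print('row yaw of +y', np.degrees(np.arctan2(-d[0],d[1])))
for n,uu in (('lens',(193.7,159.6)),):
    x=tri(('top',uu),('side',(190,185.6)));print(n,x, onz('top',uu,.28),onz('side',(190,185.6),.28))
s=.64
q=np.array([(300,237),(342,243),(336,291),(294,286)])*s
Q=onz('top',q,.012);print('plate',Q,[np.linalg.norm(Q[k]-Q[k-1]) for k in range(4)])
print('collar',onz('top',[(268*s,268*s)],0),onz('side',[(262*s,450*s)],0.0))
lamp=tri(('top',(456*s,250*s)),('side',(395*s,185*s)));print('lamp near corner',lamp)
lamp=tri(('top',(345*s,172*s)),('side',(225*s,170*s)));print('lamp near corner',lamp)
E
```

```text
[[ 0.4982 -0.057   0.022 ]
 [ 0.4742 -0.2917  0.022 ]
 [ 0.4308 -0.2882  0.022 ]
 [ 0.4541 -0.0546  0.022 ]] [ 0.4643 -0.1729  0.022 ] [np.float64(0.04414225214032586), np.float64(0.2359538147884256), np.float64(0.043575354526760646), np.float64(0.23470321863692084)]
row yaw of +y -5.81655040246941
lens [0.6087 0.1917 0.2819] [[0.6111 0.1931 0.28  ]] [[0.6079 0.1894 0.28  ]]
plate [[0.7015 0.2362 0.012 ]
 [0.6891 0.1302 0.012 ]
 [0.5673 0.1402 0.012 ]
 [0.5767 0.2449 0.012 ]] [np.float64(0.12509311646078355), np.float64(0.10671864629034099), np.float64(0.12219737013188109), np.float64(0.10512672014461849)]
collar [[0.6225 0.3145 0.    ]] [[0.6184 0.3171 0.    ]]
lamp near corner [ 0.6077 -0.122   0.323 ]
lamp near corner [0.7582 0.1185 0.4139]
```

Rack centre (0.464, -0.173), yaw -5.8°, and its size checks out (235 x 44 mm). Lens (0.609, 0.192, 0.281), also as expected (0.28). The camera yaw is about -5.5°, which puts the focus at about (0.487, 0.204, 0.236). I'll move to a spot where the wrist camera sees the collar sample from near.

```bash
python3 -m jog '[{"x":-43,"y":-15,"twist":-0.02},{"x":-43,"y":-15,"twist":-0.02},{"x":-43,"y":-15,"twist":-0.02},{"x":-43,"y":-15,"twist":-0.02},{"x":-43,"y":-15,"twist":-0.02},{"x":-43,"y":-15,"twist":-0.02},{"x":-43,"y":-15,"twist":-0.02},{"x":-43,"y":-15,"twist":-0.02}]'
python3 - <<'E'
from h import *
o=get_obs();im=viewer.get_image('wrist')[...,::-1];cv2.imwrite('pics/w1.png',im)
print(o['clock'],o['eef_pos'],o['tool_rot'])
cv2.imwrite('pics/d.png',cv2.resize(im,(800,600),interpolation=cv2.INTER_CUBIC))
E
```

```text
0.15 [0.1363 0.5067 0.2389] [-0.4116 -3.1142  0.0015]invalid input
```

View pics/d.png

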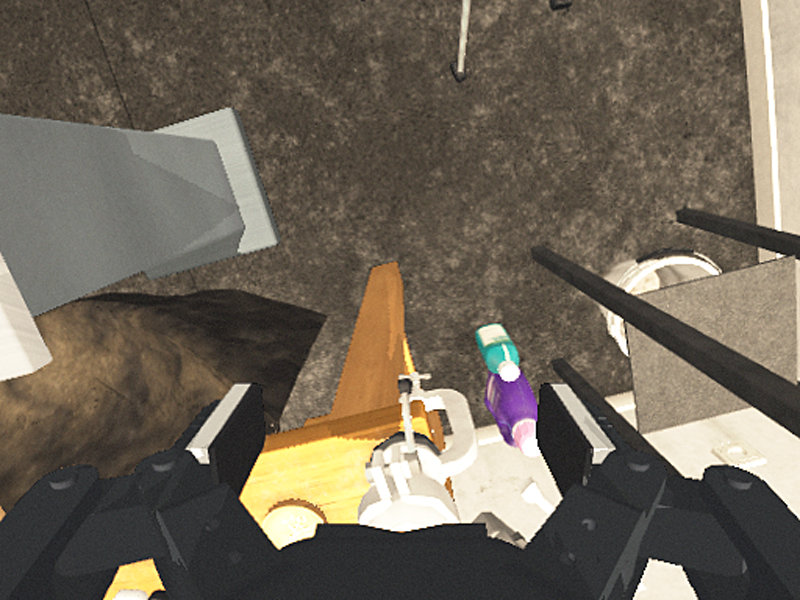

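The call was refused, perhaps because a row needs every key. The view shows the hand at the image bottom, with the fingers at (220,430) and (580,430), so a target ahead of the TCP shows between the fingers. I'll retry with the full key set.

```bash
python3 -m jog '[{"hand":1,"x":-47,"y":-14,"z":-1,"twist":-0.02},{"hand":1,"x":-47,"y":-14,"z":-1,"twist":-0.02},{"hand":1,"x":-47,"y":-14,"z":-1,"twist":-0.02},{"hand":1,"x":-47,"y":-14,"z":-1,"twist":-0.02},{"hand":1,"x":-47,"y":-14,"z":-1,"twist":-0.02},{"hand":1,"x":-47,"y":-14,"z":-1,"twist":-0.02},{"hand":1,"x":-47,"y":-14,"z":-1,"twist":-0.02},{"hand":1,"x":-47,"y":-14,"z":-1,"twist":-0.02}]'
python3 - <<'E'
from h import *
o=get_obs()
print(o['clock'],o['eef_pos'],o['tool_rot'],Ro.from_rotvec(o['tool_rot']).as_matrix())
E
```

```text
clock: 1.0
eef_pos: [0.4852, 0.3238, 0.2473]
tool_rot: [-0.161, -3.137, -0.0]
ft_force: [0.8, 1.2, -0.2]
finger_gap: 1.002
gripper_force: 0.0
1.0 [0.4852 0.3238 0.2473] [-0.1606 -3.1373 -0.0001] [[-0.9948  0.1021 -0.0001]
 [ 0.1021  0.9948  0.    ]
 [ 0.0001  0.     -1.    ]]
```

```bash
python3 -m jog '[{"hand":1,"x":-15,"y":0,"z":0,"twist":0},{"hand":1,"x":0,"y":0,"z":0,"twist":0}]'
python3 - <<'E'
from h import *
o=get_obs();im=viewer.get_image('wrist')[...,::-1];cv2.imwrite('pics/w2.png',im)
print(o['clock'],o['eef_pos'])
cv2.imwrite('pics/e.png',cv2.resize(im[140:380,96:416],(800,600),interpolation=cv2.INTER_CUBIC))
E
```

```text
clock: 1.2
eef_pos: [0.5006, 0.3224, 0.2465]
tool_rot: [-0.166, -3.137, 0.001]
ft_force: [-0.3, -0.2, 0.3]
finger_gap: 1.0
gripper_force: 0.0
1.2 [0.5006 0.3224 0.2465]
```

View pics/e.png

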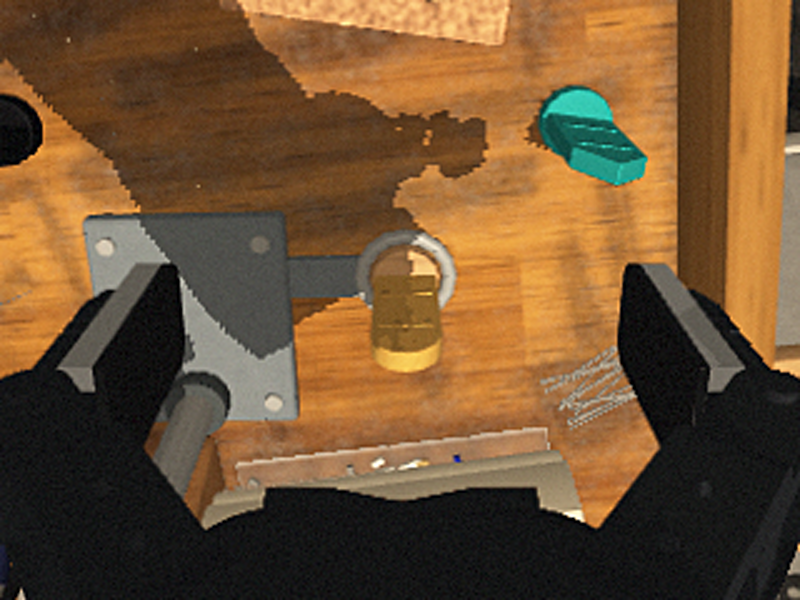

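The collar sample at crop (405,320) has a smooth half-round top, unlike the ridged turquoise gable at (600,140), so the round blank is the one to take. I'll refine the camera yaw from the plate corners at crop (85,215), (286,212) and (298,418), and move over the rack.

```bash
python3 - <<'E'
from h import *
o=get_obs();uv=np.array([(85,215),(286,212),(298,418)])/2.5+(96,140)
P=onz('wrist',uv,.012,o);print(P)
a=P[0]-P[1];b=P[2]-P[1];print(np.linalg.norm(a),np.linalg.norm(b),np.degrees(np.arctan2(a[0],-a[1])),np.degrees(np.arctan2(b[1],b[0])))
print('collar',onz('wrist',[(405/2.5+96,283/2.5+140)],.003,o))
E
python3 -m jog '[{"hand":1,"x":3,"y":-48,"z":0,"twist":0},{"hand":1,"x":3,"y":-48,"z":0,"twist":0},{"hand":1,"x":3,"y":-48,"z":0,"twist":0},{"hand":1,"x":3,"y":-48,"z":0,"twist":0},{"hand":1,"x":3,"y":-48,"z":0,"twist":0},{"hand":1,"x":3,"y":-48,"z":0,"twist":0},{"hand":1,"x":3,"y":-48,"z":0,"twist":0},{"hand":1,"x":3,"y":-48,"z":0,"twist":0}]'
python3 -m jog '[{"hand":1,"x":3,"y":-48,"z":0,"twist":0},{"hand":1,"x":0,"y":-48,"z":0,"twist":0},{"hand":1,"x":0,"y":0,"z":0,"twist":0}]'
python3 - <<'E'
from h import *
o=get_obs();im=viewer.get_image('wrist')[...,::-1];cv2.imwrite('pics/w3.png',im)
print(o['clock'],o['eef_pos'],o['tool_rot'])
cv2.imwrite('pics/f.png',cv2.resize(im,(800,600),interpolation=cv2.INTER_CUBIC))
E
```

```text
[[0.5601 0.1469 0.012 ]
 [0.5695 0.2546 0.012 ]
 [0.6983 0.242  0.012 ]]
0.10811430556599605 0.12948717379284905 -4.976055515296155 -5.601653515155491
collar [[0.6223 0.3127 0.003 ]]
clock: 2.05
eef_pos: [0.4338, -0.0562, 0.2475]
tool_rot: [0.158, 3.137, 0.0]
ft_force: [0.9, -0.8, -0.5]
finger_gap: 0.998
gripper_force: 0.0
clock: 2.35
eef_pos: [0.4215, -0.1546, 0.2474]
tool_rot: [0.168, 3.137, -0.002]
ft_force: [-0.3, 0.3, -0.0]
finger_gap: 1.0
gripper_force: 0.0
2.35 [ 0.4215 -0.1546  0.2474] [ 0.1683  3.1366 -0.0025]
```

View pics/f.png

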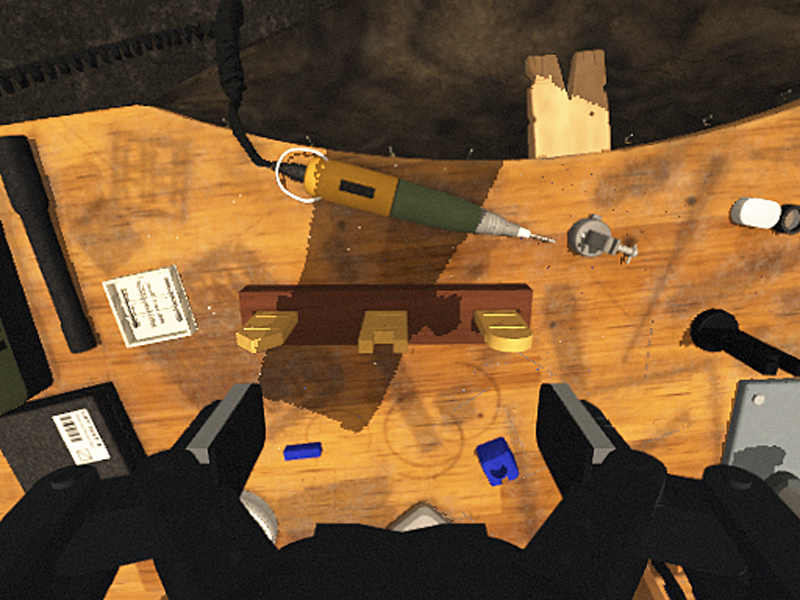

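The picture shows the three blanks: left (265,330) with a sharp gable, middle (385,330) forked, right (503,330) with a smooth half-round top. The right one matches the collar sample. I'll measure it and confirm in an enlarged crop.

```bash
python3 - <<'E'
from h import *
o=get_obs();im=cv2.imread('pics/w3.png');s=.64
P=onz('wrist',np.array([(240,293),(531,293),(532,346),(240,346)])*s,.022,o);print(P,P.mean(0))
print([np.linalg.norm(P[k]-P[k-1]) for k in range(4)])
d=P[1]-P[0];yaw=np.arctan2(-d[0],d[1]);print(np.degrees(yaw))
R=Ro.from_rotvec(o['tool_rot']).as_matrix();print('tool yaw',np.degrees(np.arctan2(-R[0,1],R[1,1])))
# foot line of round near face visible at rack top
F=onz('wrist',np.array([(474,309),(516,309)])*s,.022,o);print('near face at rack top',F,np.linalg.norm(F[1]-F[0]))
y=np.array([-np.sin(yaw),np.cos(yaw),0]);c=P.mean(0)+.09*y;print('round est',c,'in tool',R.T@(c-o['eef_pos']))
cv2.imwrite('pics/g.png',cv2.resize(im[170:240,290:360],(490,490),interpolation=cv2.INTER_CUBIC))
E
```

```text
[[ 0.4314 -0.2822  0.022 ]
 [ 0.4563 -0.0508  0.022 ]
 [ 0.502  -0.0512  0.022 ]
 [ 0.4761 -0.2915  0.022 ]] [ 0.4664 -0.1689  0.022 ]
[np.float64(0.04570100672767377), np.float64(0.23272255046927243), np.float64(0.04564177357569527), np.float64(0.24174069900303136)]
-6.165284590600927
tool yaw -6.089915146221116
near face at rack top [[ 0.4648 -0.097   0.022 ]
 [ 0.4685 -0.0633  0.022 ]] 0.033979858241448724
round est [ 0.4761 -0.0794  0.022 ] in tool [-0.0466  0.0782  0.2253]
```

View pics/g.png

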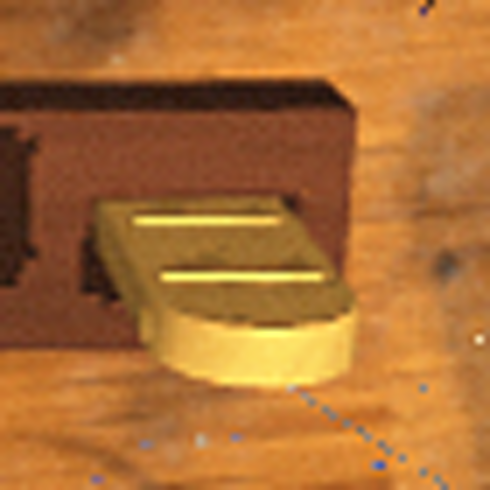

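The round top is confirmed. I'll go over it and down halfway, then check.

```bash
python3 -m jog '[{"hand":1,"x":-22,"y":40,"z":0,"twist":0},{"hand":1,"x":-21.4,"y":38.7,"z":0,"twist":0},{"hand":1,"x":0,"y":0,"z":40,"twist":0},{"hand":1,"x":0,"y":0,"z":40,"twist":0},{"hand":1,"x":0,"y":0,"z":35,"twist":0},{"hand":1,"x":0,"y":0,"z":0,"twist":0},{"hand":1,"x":0,"y":0,"z":0,"twist":0}]' 30
python3 - <<'E'
from h import *
o=get_obs();im=viewer.get_image('wrist')[...,::-1];cv2.imwrite('pics/w4.png',im)
print(o['clock'],o['eef_pos'],o['tool_rot'])
cv2.imwrite('pics/h.png',cv2.resize(im,(800,600),interpolation=cv2.INTER_CUBIC))
E
```

```text
clock: 3.1
eef_pos: [0.4733, -0.0758, 0.133]
tool_rot: [-0.158, -3.137, -0.001]
ft_force: [0.9, 0.2, 1.2]
finger_gap: 0.998
gripper_force: 0.0
3.1 [ 0.4733 -0.0758  0.133 ] [-0.1585 -3.1367 -0.0007]
```

View pics/h.png

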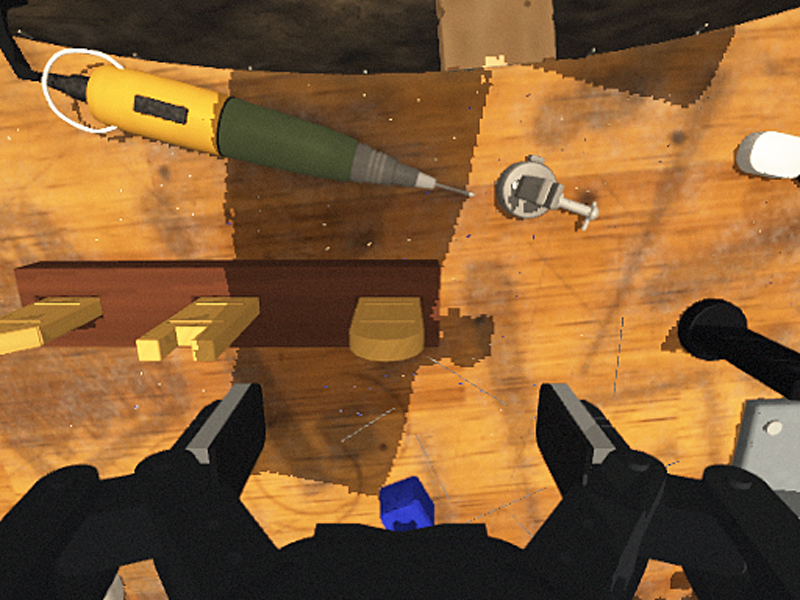

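The blank stands at (388,325), a little left of the hand's centre line (400). The clamp is at (530,190), out of the way. I'll compute the correction.

```bash
python3 - <<'E'
from h import *
o=get_obs();s=.64;R=Ro.from_rotvec(o['tool_rot']).as_matrix()
F=onz('wrist',np.array([(357,297),(421,297)])*s,.022,o);print(F,np.linalg.norm(F[1]-F[0]))
T=onz('wrist',np.array([(349,336),(425,336)])*s,.067,o);print(T,np.linalg.norm(T[1]-T[0]))
P=onz('wrist',np.array([(440,269),(438,346)])*s,.022,o);print('rack end',P,np.linalg.norm(P[1]-P[0]))
for q in (F.mean(0),T.mean(0),P.mean(0)): print('tool',1000*(R.T@(q-o['eef_pos'])))
E
```

```text
[[ 0.4673 -0.0995  0.022 ]
 [ 0.4709 -0.0647  0.022 ]] 0.03496738658347883
[[ 0.4731 -0.0999  0.067 ]
 [ 0.4767 -0.0653  0.067 ]] 0.03479201220108155
rack end [[ 0.4564 -0.0531  0.022 ]
 [ 0.5005 -0.0577  0.022 ]] 0.04434671150036356
tool [  4.7438  -6.1415 111.8632]
tool [-1.1529 -6.1095 66.8714]
tool [ -1.8399  21.322  111.8701]
```

```bash
python3 -m jog '[{"hand":1,"x":-1,"y":-6,"z":20,"twist":0},{"hand":1,"x":0,"y":0,"z":30,"twist":0},{"hand":1,"x":0,"y":0,"z":30,"twist":0},{"hand":1,"x":0,"y":0,"z":17,"twist":0},{"hand":1,"x":0,"y":0,"z":0,"twist":0},{"hand":1,"x":0,"y":0,"z":0,"twist":0}]' 25
python3 -m jog '[{"hand":0,"x":0,"y":0,"z":0,"twist":0},{"hand":0,"x":0,"y":0,"z":0,"twist":0},{"hand":0,"x":0,"y":0,"z":0,"twist":0},{"hand":0,"x":0,"y":0,"z":0,"twist":0},{"hand":0,"x":0,"y":0,"z":0,"twist":0},{"hand":0,"x":0,"y":0,"z":0,"twist":0},{"hand":0,"x":0,"y":0,"z":0,"twist":0},{"hand":0,"x":0,"y":0,"z":0,"twist":0}]' 25
```

```text
clock: 3.75
eef_pos: [0.4753, -0.0835, 0.037]
tool_rot: [0.161, 3.135, -0.001]
ft_force: [-0.4, 0.1, 0.6]
finger_gap: 0.999
gripper_force: 0.0
clock: 4.55
eef_pos: [0.4745, -0.0834, 0.0359]
tool_rot: [0.161, 3.136, -0.0]
ft_force: [-0.7, -0.1, 7.1]
finger_gap: 0.392
gripper_force: 26.9
```

Gripped (gap 0.39, which is 33 mm). The tool can only stay vertical, so the 20° lean must come from pivoting the blank between the pads. I'll lift it so that only ~5 mm of foot stays in the slot, then shift the hand away from the camera (tool +x) so that the foot stays behind.

```bash
python3 -m jog '[{"hand":0,"x":0,"y":0,"z":-5,"twist":0},{"hand":0,"x":0,"y":0,"z":-5,"twist":0},{"hand":0,"x":0,"y":0,"z":0,"twist":0},{"hand":0,"x":2,"y":0,"z":0,"twist":0},{"hand":0,"x":3,"y":0,"z":0,"twist":0},{"hand":0,"x":0,"y":0,"z":0,"twist":0}]' 25
python3 -m jog '[{"hand":0,"x":3,"y":0,"z":0.5,"twist":0},{"hand":0,"x":3,"y":0,"z":1,"twist":0},{"hand":0,"x":0,"y":0,"z":0,"twist":0}]' 25
python3 - <<'E'
from h import *
o=get_obs();im=viewer.get_image('wrist')[...,::-1];cv2.imwrite('pics/w5.png',im)
s=viewer.get_image('side')[...,::-1]
print(o['clock'],o['eef_pos'],o['tool_rot'])
cv2.imwrite('pics/i.png',np.hstack([cv2.resize(im[150:330,130:382],(560,400),interpolation=cv2.INTER_CUBIC)]))
E
```

```text
clock: 5.15
eef_pos: [0.471, -0.083, 0.0459]
tool_rot: [0.161, 3.133, -0.0]
ft_force: [5.6, -0.2, -0.3]
finger_gap: 0.395
gripper_force: 26.2
clock: 5.45
eef_pos: [0.4659, -0.0825, 0.0449]
tool_rot: [0.161, 3.132, -0.0]
ft_force: [7.0, 1.7, 3.3]
finger_gap: 0.393
gripper_force: 26.7
5.45 [ 0.4659 -0.0825  0.0449] [ 0.1607  3.1315 -0.0002]
```

View pics/i.png

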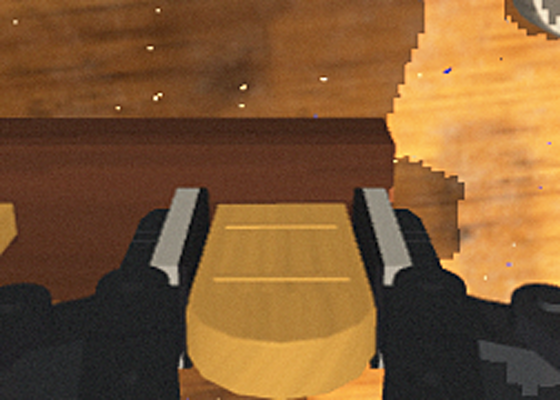

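The blank is between the pads with the rack behind it, and the foot is held back with 7 N, so it is pivoting. I'll finish the tilt, lift clear, tighten the grip and look.

```bash
python3 -m jog '[{"hand":0,"x":3,"y":0,"z":1,"twist":0},{"hand":0,"x":2.5,"y":0,"z":1,"twist":0},{"hand":0,"x":0,"y":0,"z":0,"twist":0},{"hand":0,"x":0,"y":0,"z":0,"twist":0}]' 25
python3 -m jog '[{"hand":0,"x":0,"y":0,"z":0,"twist":0},{"hand":0,"x":0,"y":0,"z":-4,"twist":0},{"hand":0,"x":0,"y":0,"z":-10,"twist":0},{"hand":0,"x":0,"y":0,"z":-30,"twist":0},{"hand":0,"x":0,"y":0,"z":-40,"twist":0},{"hand":0,"x":0,"y":0,"z":-40,"twist":0},{"hand":0,"x":0,"y":0,"z":0,"twist":0},{"hand":0,"x":0,"y":0,"z":0,"twist":0}]' 60
python3 - <<'E'
from h import *
o=get_obs();im=viewer.get_image('wrist')[...,::-1];cv2.imwrite('pics/w6.png',im)
s=viewer.get_image('side')[...,::-1];cv2.imwrite('pics/s6.png',s)
c=viewer.camera_info('side');p,_=cv2.projectPoints(np.array([o['eef_pos']]),cv2.Rodrigues(np.array(c['R']))[0],np.array(c['t']),np.array(c['K']),np.array(c['dist']))
u,v=map(int,p.ravel());print(o['clock'],o['eef_pos'],u,v)
a=cv2.resize(im[150:350,131:381],(500,400),interpolation=cv2.INTER_CUBIC)
b=cv2.resize(s[max(v-50,0):v+50,max(u-36,0):u+36],(288,400),interpolation=cv2.INTER_CUBIC)
cv2.imwrite('pics/j.png',np.hstack([a,b]))
E
```

```text
clock: 5.95
eef_pos: [0.4606, -0.082, 0.0429]
tool_rot: [0.161, 3.131, -0.0]
ft_force: [6.7, 1.3, 5.1]
finger_gap: 0.397
gripper_force: 26.9
clock: 6.75
eef_pos: [0.4577, -0.0817, 0.1663]
tool_rot: [0.161, 3.136, -0.001]
ft_force: [0.5, -0.3, -1.3]
finger_gap: 0.391
gripper_force: 60.3
6.75 [ 0.4577 -0.0817  0.1663] 287 182
```

View pics/j.png

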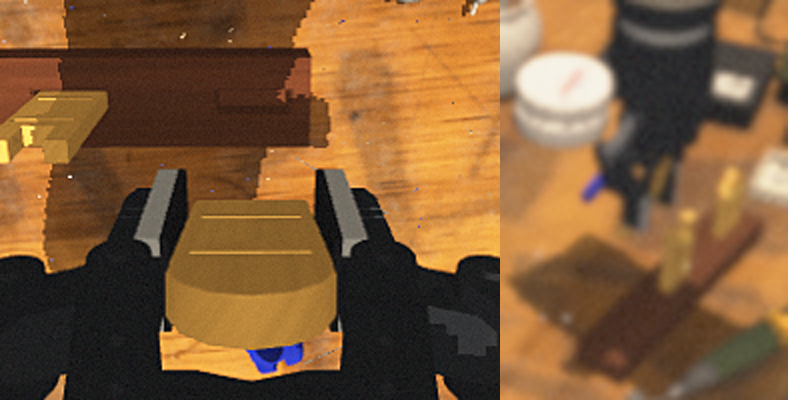

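The round blank is up, and the forked and pointed ones still stand in the rack. The foot edge is at crop y=201 (x 192–307) and the near-face apex at about (250,294). I'll compute the tilt from the known width and the 77 mm height.

```bash
python3 - <<'E'
from h import *
T=np.array(viewer.camera_info('wrist')['tool_from_camera']);c=viewer.camera_info('wrist')
K=np.array(c['K']);D=np.array(c['dist'])
f=lambda u,v:np.append(cv2.undistortPoints(np.array([[[131+u/2,150+v/2]]],float),K,D).ravel(),1)
l,r=f(192,201),f(307,201);a0=f(250,294)
from scipy.optimize import fsolve
for dw in(-.008,0,.008):
    dep=.034/((r-l)[0])*(1+dw);F=(l+r)/2*dep
    # apex: |a*s-F|=.077, nearer root
    A=[a0@a0,-2*a0@F,F@F-.077**2];ro=np.roots(A);
    for s in ro:
        Ft=T[:3,:3]@F+T[:3,3];At=T[:3,:3]@(a0*s)+T[:3,3];u=(At-Ft)/.077
        mid=(Ft+At)/2
        print(dw,ro.dtype,'foot',Ft*1e3,'apex',At*1e3,'mid',mid*1e3,'lean to +x deg',np.degrees(np.arctan2(u[0],-u[2])))
E
```

```text
-0.008 float64 foot [-7.5425 -0.329  24.5895] apex [-70.8258  -0.2343  68.4554] mid [-39.1841  -0.2817  46.5225] lean to +x deg -124.72839293727611
-0.008 float64 foot [-7.5425 -0.329  24.5895] apex [ 13.4776  -0.1905 -49.4857] mid [  2.9676  -0.2598 -12.4481] lean to +x deg 15.842202498188263
0 float64 foot [-8.1984 -0.3304 25.8675] apex [-71.6083  -0.2347  69.5502] mid [-39.9034  -0.2825  47.7088] lean to +x deg -124.56273045467081
0 float64 foot [-8.1984 -0.3304 25.8675] apex [ 12.6074  -0.191  -48.2682] mid [  2.2045  -0.2607 -11.2004] lean to +x deg 15.676539729167668
0.008 float64 foot [-8.8544 -0.3317 27.1454] apex [-72.3904  -0.2351  70.6444] mid [-40.6224  -0.2834  48.8949] lean to +x deg -124.396894575677
0.008 float64 foot [-8.8544 -0.3317 27.1454] apex [ 11.7368  -0.1914 -47.0502] mid [ 1.4412 -0.2616 -9.9524] lean to +x deg 15.510703561457992
```

The lean is about 15.7° towards the robot side, within tolerance of the 20° wanted (±12.6°). The blank's middle sits at tool (-3, 0, -12) mm, so the TCP target is about (0.485, 0.2045, 0.223). Moving there, with some rows to settle.

```bash
python3 -m jog '[{"hand":0,"x":0,"y":20,"z":-20,"twist":0},{"hand":0,"x":0,"y":35,"z":-20,"twist":0},{"hand":0,"x":0,"y":42,"z":-17,"twist":0},{"hand":0,"x":0,"y":45,"z":0,"twist":0},{"hand":0,"x":0,"y":45,"z":0,"twist":0},{"hand":0,"x":2,"y":42,"z":0,"twist":0},{"hand":0,"x":0,"y":35,"z":0,"twist":0},{"hand":0,"x":0,"y":23,"z":0,"twist":0}]' 60
python3 -m jog '[{"hand":0,"x":0,"y":0,"z":0,"twist":0},{"hand":0,"x":0,"y":0,"z":0,"twist":0},{"hand":0,"x":0,"y":0,"z":0,"twist":0}]' 60
python3 - <<'E'
from h import *
o=get_obs();im=viewer.get_image('wrist')[...,::-1];s=viewer.get_image('side')[...,::-1];t=viewer.get_image('top')[...,::-1]
print(o['clock'],o['eef_pos'],o['tool_rot'],o['gripper_force'])
m=np.array(o['eef_pos'])+[.0026,0,.0125]
L=np.array([.609,.193,.2805]);uvs=[]
for n in('side','top'):
    c=viewer.camera_info(n);p,_=cv2.projectPoints(np.array([m,L]),cv2.Rodrigues(np.array(c['R']))[0],np.array(c['t']),np.array(c['K']),np.array(c['dist']));uvs.append(p.reshape(-1,2));print(n,p.reshape(-1,2))
def cr(im,u,v):
    u,v=int(u),int(v);return cv2.resize(im[v-40:v+40,u-40:u+40],(400,400),interpolation=cv2.INTER_CUBIC)
a=cr(s,*uvs[0].mean(0));b=cr(t,*uvs[1].mean(0))
w=cv2.resize(im[200:380,131:381],(400,288));cv2.imwrite('pics/w7.png',im)
print('crop origins',uvs[0].mean(0).astype(int)-40,uvs[1].mean(0).astype(int)-40)
cv2.imwrite('pics/k.png',np.hstack([a,np.vstack([w,np.zeros((112,400,3),np.uint8)])]))
cv2.imwrite('pics/t7.png',t)
E
```

```text
clock: 7.65
eef_pos: [0.4839, 0.2062, 0.2209]
tool_rot: [-0.159, -3.135, 0.001]
ft_force: [0.4, -1.2, -0.9]
finger_gap: 0.386
gripper_force: 60.2
clock: 7.95
eef_pos: [0.4845, 0.2032, 0.2219]
tool_rot: [-0.162, -3.136, 0.001]
ft_force: [-0.6, -0.9, -0.8]
finger_gap: 0.387
gripper_force: 60.3
7.95 [0.4845 0.2032 0.2219] [-0.1624 -3.1356  0.0014] 60.250428691506386
side [[227.7528 218.7526]
 [188.7757 186.0664]]
top [[190.5033 199.1087]
 [193.6757 160.1919]]
crop origins [168 162] [152 139]
```

View pics/k.png

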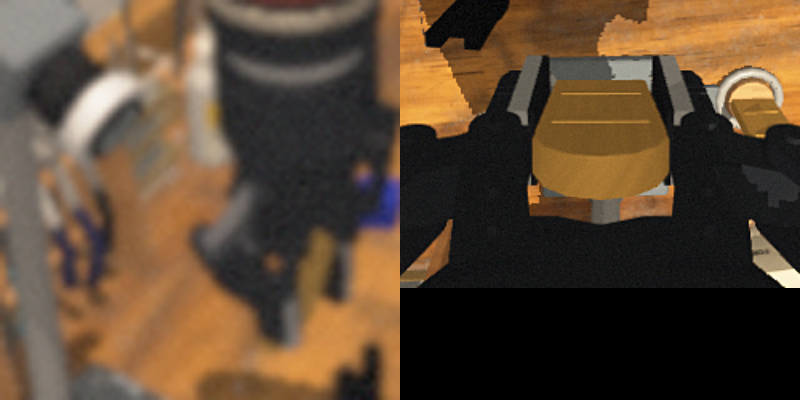

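The side crop shows the blank held in front of the lens with clearance, and the lens ring is at (110,120). The wrist crop shows the foot and apex rows unchanged, so the grip and tilt are steady. Position error is a few mm against tolerances of 25–30 mm. Handing in.

```bash
python3 -c "
from rig import bot
print(bot.hand_in())"
```

```text
the job is handed in; nothing more can be done
None
```

I handed the job in with the round blank, which matches the sample in the collar, held still in front of the camera: by my measurements its middle is a few millimetres from the focus point and it leans about 16° of the 20° wanted, both within tolerance. When I lifted it clear, the other two blanks were still standing in the rack.

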